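Pull the misplaced sample vial from the case

TASK

Open the vial case and check it: each vial's cap should be the same colour as the frame around its pocket. Take out the one vial that is in the wrong pocket, keep it upright and set it down gently, standing in the steel tray; then shut the lid again. Leave the rightly packed vials in their pockets and do not disturb the other things on the bench.

Things in the scene. Friction and masses are not known exactly. Their poses are not given: they have to be found in the camera images.
- lid (a joint): clear lid of the case, hinged along the case's far edge: 0 rad = shut, grows as its front swings up and over, about 1.57 = upright, stop at 1.95 (leaning back). No latch. The hinge is stiff: the lid stays at any angle where it is left (friction 0.24 N m, lid 0.2 kg; about 3 N upward at the tab lifts it). It may start slightly ajar, up to 0.18 rad
- lid_hinge (a point): middle of the hinge line, on the case's far edge, 45.5 mm above the bench; frame fixed to the lid: y along the hinge line (to the left), and with the lid shut x points away from the robot and z up. The case is a grey box 150 mm deep (x) by 200 mm wide (y), rim 45 mm above the bench, fixed to the bench; with the lid shut it is 80.5 mm high. The shut lid covers x from 0 to -150 mm in this frame and is 35 mm deep
- lid_tab (a point): grasp point on the blue tab at the middle of the lid's front edge; at -166, 0, +10 mm in the frame of lid_hinge (turns with the lid). The tab sticks out 29 mm from the lid's front face, is 34 mm wide along the hinge direction and 8 mm thick; the grasp point lies on its mid-plane, 16 mm out from the front face, 55.5 mm above the bench when shut. With the lid upright the tab points up
- ring_orange_1_mid (a point): centre of a pocket marked by an orange square frame (44 mm) on the case's dark foam, 34.5 mm above the bench. The pocket is a round hole 32 mm across whose floor is 4 mm above the bench. Six pockets in two rows of three, 54 mm apart in depth and 56 mm across
- ring_orange_2_mid (a point): centre of a pocket marked by an orange square frame (44 mm) on the case's dark foam, 34.5 mm above the bench. The pocket is a round hole 32 mm across whose floor is 4 mm above the bench. Six pockets in two rows of three, 54 mm apart in depth and 56 mm across
- ring_blue_1_mid (a point): centre of a pocket marked by a blue square frame (44 mm) on the case's dark foam, 34.5 mm above the bench. The pocket is a round hole 32 mm across whose floor is 4 mm above the bench. Six pockets in two rows of three, 54 mm apart in depth and 56 mm across
- ring_white_1_mid (a point): centre of a pocket marked by a white square frame (44 mm) on the case's dark foam, 34.5 mm above the bench. The pocket is a round hole 32 mm across whose floor is 4 mm above the bench. Six pockets in two rows of three, 54 mm apart in depth and 56 mm across
- ring_blue_2_mid (a point): centre of a pocket marked by a blue square frame (44 mm) on the case's dark foam, 34.5 mm above the bench. The pocket is a round hole 32 mm across whose floor is 4 mm above the bench. Six pockets in two rows of three, 54 mm apart in depth and 56 mm across
- ring_white_2_mid (a point): centre of a pocket marked by a white square frame (44 mm) on the case's dark foam, 34.5 mm above the bench. The pocket is a round hole 32 mm across whose floor is 4 mm above the bench. Six pockets in two rows of three, 54 mm apart in depth and 56 mm across
- vial_orange_1_mid (a point): centre (half-way up) of a dark amber glass sample vial (white paper label) with an orange cap: body 27 mm across, cap 28 mm across and 15 mm high, 61 mm high overall, 35 to 65 g, z along its axis. Standing in a pocket its centre is 34.5 mm above the bench and its top 65 mm, 31 mm proud of the foam
- vial_orange_2_mid (a point): centre (half-way up) of a dark amber glass sample vial (white paper label) with an orange cap: body 27 mm across, cap 28 mm across and 15 mm high, 61 mm high overall, 35 to 65 g, z along its axis. Standing in a pocket its centre is 34.5 mm above the bench and its top 65 mm, 31 mm proud of the foam
- vial_orange_3_mid (a point): centre (half-way up) of a dark amber glass sample vial (white paper label) with an orange cap: body 27 mm across, cap 28 mm across and 15 mm high, 61 mm high overall, 35 to 65 g, z along its axis. Standing in a pocket its centre is 34.5 mm above the bench and its top 65 mm, 31 mm proud of the foam
- vial_blue_mid (a point): centre (half-way up) of a dark amber glass sample vial (white paper label) with a blue cap: body 27 mm across, cap 28 mm across and 15 mm high, 61 mm high overall, 35 to 65 g, z along its axis. Standing in a pocket its centre is 34.5 mm above the bench and its top 65 mm, 31 mm proud of the foam
- vial_white_mid (a point): centre (half-way up) of a dark amber glass sample vial (white paper label) with a white cap: body 27 mm across, cap 28 mm across and 15 mm high, 61 mm high overall, 35 to 65 g, z along its axis. Standing in a pocket its centre is 34.5 mm above the bench and its top 65 mm, 31 mm proud of the foam
- tray: shallow stainless tray, empty, fixed to the bench left or right of the case: 150 mm (x) by 120 mm (y) outside with a thin turned-out lip, walls 2 mm thick and 16 mm high, floor 2 mm above the bench; origin under its centre, at bench height
- balance: bench balance, fixed, on the other side of the case: 200 mm (x) by 145 mm (y), 52 mm high; origin under its centre. Keep clear of it
Mind the look-alikes: they are no part of the job. There is more than one size of the tray; the one meant has the size given above.

How it is judged:
By the outcome, as a careful person would: the job done as asked, in the order asked, and still so for the second after the job is handed in, with the robot touching nothing.
It also fails if it takes over 64 s, if anything falls off the work surface, if the arm or the gripper's body presses on something with over 40 N, if the wrist force passes 120 N, or if a joint passes its speed limit or range.

ROBOT

A 6-joint arm with a two-finger parallel gripper is mounted at the origin on the work surface. World frame = base frame: x ahead of the robot, y to its left, z up, the work surface at z = 0. Lengths are in m, angles in rad, forces in N, time in s.
With the tool pointing down it reaches from about 0.375 to 0.975 m from the base axis. Payload 3.8 kg.
Tool frame: the origin (TCP) lies at the very end of the fingers, on their centre line; the grasp point (between the pads) lies 19 mm behind it (hold_point_z is the z of the grasp point in the tool frame, in m); z points along the fingers, y is the direction in which the jaws open and shut (so a half turn about z gives the same grasp; the last joint's range is limited). The gripper opens to 88 mm and grips with 3 to 60 N. Pads are 18 mm wide; open, the fingers measure 123 mm over their backs; the gripper's body (75 mm by 187 mm) begins 45 mm behind the grasp point.
Start: joints at [-1.329, 0.264, 1.604, -0, 1.274, -0.037], TCP at [0.186, -0.649, 0.239] pointing down, gripper open.
Joint ranges: [-2.63, 2.63], [-0.94, 2.18], [0.31, 2.57], [-1.31, 4.45], [0, 2.66], [-2.55, 2.55]. Speed limits (rad/s): [2.57, 2.57, 3.14, 3.14, 3.14, 3.14].

INTERFACE

Orientations are given as [roll, pitch, yaw] about the fixed x, y, z axes, in that order (R = Rz(yaw) Ry(pitch) Rx(roll)).
In Python, from rig import * gives the robot as it stands.
- The arm moves only by the tool carry_out, never from a script. Its argument "commands" is a list of rows, each an object with "turn": the turn, a rotation vector about the tool's x, y, z in rad, a list of three; "slide": the shift along the tool's x, y, z in mm, a list of three; "hand": the opening, from 0 (shut) to 1 (fully open). A call has 1 to 20 rows; each row shifts and turns the commanded pose from where the row before left it, along the tool's axes as they then stand; what a row does not reach is not made up. A row lasts 1/12 s, in which the tool goes at most 41.7 mm and 7.16 degrees, less where a joint would pass 70% of its speed; a pose out of reach is approached as far as the arm can. A call is refused whole if a number of a shift passes 41.7 or a number of a turn 0.125, either way. A call with a gripper value outside its range is refused whole. The fingers move at their own pace and stop on an object; "newtons" is the grip in N (left out, the last holds). Time passes only in rows, so rows that do not move let the fingers close. It gives the time, the measured TCP pose, the force and the opening at its end, in the units of the state.
- get_state(): the state, without advancing time (a new reading comes with each control period).
- camera(name): name is "scene" or "top" or "wrist"; returns (picture, depth): 400x640x3 uint8, red, green, blue; 400x640 float32, m along the optical axis (not along the pixel's ray), 0 where there is no reading.
- get_calibration(name): a dict with "mtx" (3x3 intrinsics, pixels), "D" ([k1, k2, p1, p2, k3] as OpenCV has them; the pictures are not rectified), "position" and "rotation" of the camera in the world. Camera axes: x right, y up, looking along -z (the intrinsics and any distortion apply to the point x, -y, -z); pixel columns grow to the right and rows downward; lengths in m; the calibration is good to about 2 mm. A picture is of the moment at which its call begins: read the wrist's pose just before it. get_calibration takes no time and is no camera call; for the wrist camera it gives the pose at the moment of the call.
- close_job(): hands the job in, once; it reports no verdict.
The state is a dict: "t": time; "joint_positions": joint angles; "joint_velocities": joint speeds; "effort": joint torques, N m; "tool_pos": TCP position; "eef_rot": TCP orientation; "force": force on the tool from outside, world axes, zero at the start; "ft_torque": the same for the moment, N m; "width": finger opening in m.
Only numpy, scipy, OpenCV 4.12 (cv2) and the standard library are available. Lean on these libraries where they do the work, as an engineer would, in place of code of your own. Each camera call takes 0.05 s, during which the arm holds its last target.

## Working session

There is one attempt and no reset: what is moved stays moved. The work goes in short steps, Python scripts to look and compute and a tool call to move; the robot and the scene stay as the last step left them, time stands still between calls to the robot, and variables do not carry over. Pictures are saved under pics/ and viewed, and the job is handed in when it is done.

Besides the shell and the picture viewer there is one more tool, called after "Emit:" in YAML: its name, and indented under it one key for each argument. carry_out: Moves the arm, as the interface text tells. Its arguments: {"type":"object","properties":{"commands":{"type":"array"},"newtons":{"type":"number"}},"required":["commands"]}

```bash
ls; mkdir -p pics
python3 - <<'E'
from rig import *
import cv2
print(get_state())
for n in ["scene","top"]:
    p,d=camera(n); cv2.imwrite(f"pics/{n}0.png",p[:,:,::-1]); c=get_calibration(n); print(n,c)
E
```

```text
pics
{'t': 0.0, 'joint_positions': array([-1.32891615e+00,  2.64772027e-01,  1.60535187e+00, -3.10530260e-05,
        1.27371520e+00, -3.69060108e-02]), 'joint_velocities': array([-9.35756424e-04, -1.42844234e-03,  3.81710982e-04, -8.49219537e-04,
        6.44720848e-05,  1.08819301e-03]), 'effort': array([ 1.57399154e-03, -5.02111065e+01, -3.56871700e+01,  7.29499036e-02,
        2.93830200e-02, -1.82517974e-04]), 'tool_pos': array([ 0.1855672 , -0.64825405,  0.23738725]), 'eef_rot': array([-3.13934665e+00, -5.32362632e-05,  2.78795256e-01]), 'force': array([0.56946274, 0.63233714, 0.20448545]), 'ft_torque': array([ 0.02799981, -0.00498575,  0.03639339]), 'width': 0.08808593229180665}
scene {'mtx': array([[469.61787922,   0.        , 320.14093528],
       [  0.        , 469.61787922, 196.06534605],
       [  0.        ,   0.        ,   1.        ]]), 'D': array([-0.10377333,  0.        ,  0.        ,  0.        ,  0.        ]), 'position': array([1.43702789, 0.05936299, 0.83659098]), 'rotation': array([0.86243026, 0.01015888, 1.65396193])}
top {'mtx': array([[499.84094806,   0.        , 315.50007288],
       [  0.        , 499.84094806, 202.12151395],
       [  0.        ,   0.        ,   1.        ]]), 'D': array([-0.05557515,  0.        ,  0.        ,  0.        ,  0.        ]), 'position': array([ 4.55175885e-01, -7.66572156e-04,  1.24840100e+00]), 'rotation': array([ 0.07884712,  0.00830535, -1.59238654])}
```

View pics/scene0.png

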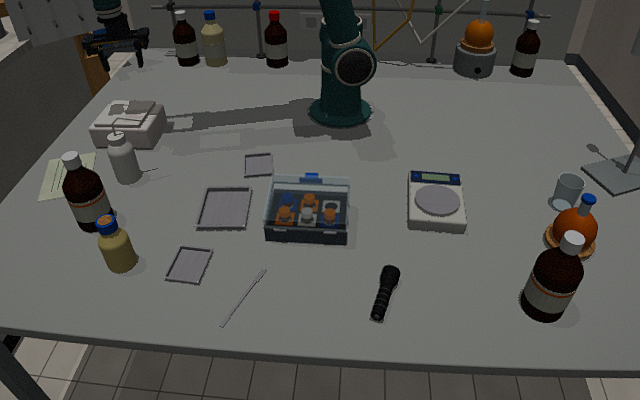

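View pics/top0.png

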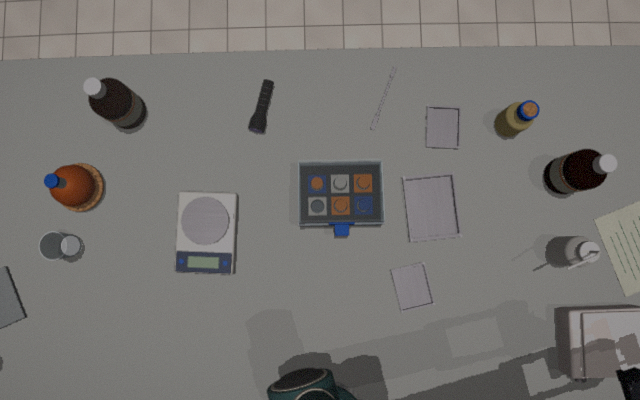

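```bash
cat > h.py <<'E'
from rig import *
import cv2, numpy as np
from scipy.spatial.transform import Rotation as Ro
def ray(c,uv):
    p=cv2.undistortPoints(np.array([[uv]],float),c["mtx"],c["D"])[0,0]
    R=Ro.from_euler('xyz',c["rotation"]).as_matrix()
    return np.array(c["position"]),R@np.array([p[0],-p[1],-1.])
def onz(c,uv,z):
    o,d=ray(c,uv); return o+d*(z-o[2])/d[2]
def proj(c,P):
    R=Ro.from_euler('xyz',c["rotation"]).as_matrix()
    q=R.T@(np.array(P,float)-c["position"]); q=q*[1,-1,-1]
    return cv2.projectPoints(q[None],np.zeros(3),np.zeros(3),c["mtx"],c["D"])[0][0,0]
def crop(p,x0,y0,x1,y1,k,f):
    cv2.imwrite(f,cv2.resize(p[y0:y1,x0:x1,::-1],None,fx=k,fy=k,interpolation=cv2.INTER_CUBIC))
E
python3 - <<'E'
from h import *
p=cv2.imread('pics/top0.png')[:,:,::-1]; crop(p,290,150,470,250,4,'pics/c0.png')
p2=cv2.imread('pics/scene0.png')[:,:,::-1]; crop(p2,185,160,365,255,4,'pics/c1.png')
c=get_calibration('top')
hs=cv2.cvtColor(np.ascontiguousarray(p),cv2.COLOR_RGB2HSV)
for u,v in [(342,230),(317,184),(340,184),(363,183),(317,206),(340,206),(363,206)]: print(u,v,hs[v,u],onz(c,(u,v),0.055).round(3))
# trays
for nm,(x0,y0,x1,y1) in dict(big=(395,165,470,250),far=(418,98,468,158),near=(384,255,440,318)).items():
    g=cv2.cvtColor(np.ascontiguousarray(p[y0:y1,x0:x1]),cv2.COLOR_RGB2GRAY).astype(float)
    # tray pixels: difference from bench hue
    s=p[y0:y1,x0:x1].astype(int); print(nm,'bench',s[2,2],'floor',s[s.shape[0]//2,s.shape[1]//2])
E
```

```text
342 230 [109 182 130] [ 0.482 -0.055  0.055]
317 184 [ 12 143 121] [0.593 0.003 0.055]
340 184 [ 30   6 118] [ 0.592 -0.053  0.055]
363 183 [ 12 149 120] [ 0.593 -0.108  0.055]
317 206 [101  34  82] [0.54  0.004 0.055]
340 206 [ 12 145 123] [ 0.539 -0.051  0.055]
363 206 [111 117  94] [ 0.538 -0.106  0.055]
big bench [126 124 124] floor [128 123 128]
far bench [127 124 121] floor [126 121 125]
near bench [125 125 121] floor [131 127 132]
```

View pics/c0.png

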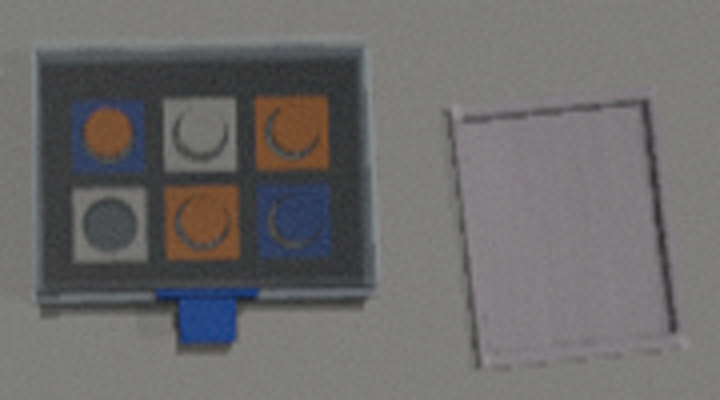

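View pics/c1.png

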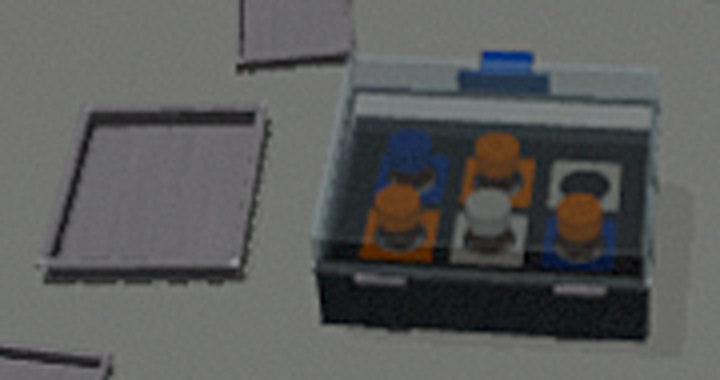

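```bash
python3 - <<'E'
from h import *
T=cv2.imread('pics/top0.png'); S=cv2.imread('pics/scene0.png')
ct=get_calibration('top'); cs=get_calibration('scene')
# ring frames from top: bounding rects at 34.5mm
hs=cv2.cvtColor(T,cv2.COLOR_BGR2HSV)
cent={'blueFL':(317,183),'whiteFM':(340,183),'orangeFR':(363,183),'whiteNL':(317,206),'orangeNM':(341,206),'blueNR':(363,206)}
sat=((hs[...,1]>90)|(hs[...,2]>78)).astype(np.uint8)
for k,(u,v) in cent.items():
    m=np.zeros_like(sat); m[v-12:v+13,u-12:u+13]=sat[v-12:v+13,u-12:u+13]
    m=cv2.morphologyEx(m,cv2.MORPH_CLOSE,np.ones((5,5)))
    cs_,_=cv2.findContours(m,cv2.RETR_EXTERNAL,cv2.CHAIN_APPROX_NONE)
    r=cv2.minAreaRect(max(cs_,key=cv2.contourArea)); print(k,np.round(r[0],1),np.round(r[1],1),onz(ct,r[0],.0345).round(4))
# tab blue, both views
def blob(I,x0,y0,x1,y1):
    h=cv2.cvtColor(I,cv2.COLOR_BGR2HSV); m=((h[...,1]>140)&(abs(h[...,0].astype(int)-110)<10)).astype(np.uint8); M=np.zeros_like(m); M[y0:y1,x0:x1]=m[y0:y1,x0:x1]
    ys,xs=np.nonzero(M); print('blob',xs.min(),xs.max(),ys.min(),ys.max()); 
    for y in range(ys.min(),ys.max()+1): q=xs[ys==y]; print(y,q.min() if len(q) else None,q.max() if len(q) else None,end='; ')
    print()
blob(T,320,215,365,245); blob(S,290,165,335,190)
E
python3 - <<'E'
import cv2
T=cv2.imread('pics/top0.png');S=cv2.imread('pics/scene0.png')
cv2.imwrite('pics/c2.png',cv2.resize(S[168:195,260:355],None,fx=8,fy=8,interpolation=2))
cv2.imwrite('pics/c3.png',cv2.resize(T[155:245,380:470],None,fx=6,fy=6,interpolation=2))
E
```

```text
blueFL [316.5 183.5] [17. 17.] [0.5969 0.0038 0.0345]
whiteFM [339.5 183. ] [18. 17.] [ 0.5968 -0.0524  0.0345]
orangeFR [362. 183.] [18. 18.] [ 0.5956 -0.1073  0.0345]
whiteNL [317.  205.5] [18. 19.] [0.543  0.0038 0.0345]
orangeNM [340. 205.] [18. 18.] [ 0.5429 -0.0522  0.0345]
blueNR [363. 205.] [18. 18.] [ 0.5417 -0.1082  0.0345]
blob 329 353 222 235
222 330 353; 223 329 353; 224 330 352; 225 335 348; 226 335 348; 227 335 348; 228 335 348; 229 335 348; 230 335 348; 231 335 348; 232 335 348; 233 335 348; 234 335 348; 235 336 346; 
blob 300 320 173 182
173 306 316; 174 306 317; 175 306 317; 176 306 316; 177 305 316; 178 300 317; 179 300 320; 180 None None; 181 None None; 182 318 318;
```

View pics/c2.png

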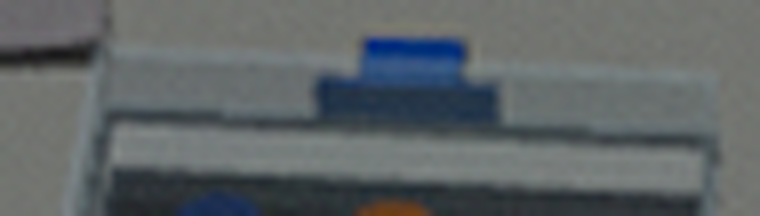

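View pics/c3.png

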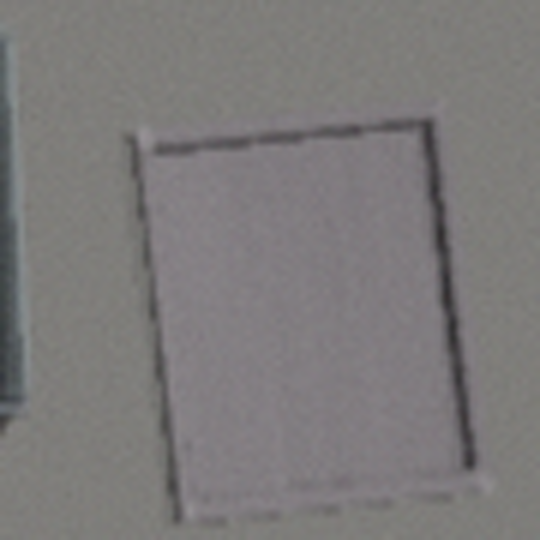

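Run:
```python
from h import *
ct=get_calibration('top'); cs=get_calibration('scene')
def tri(a,b):
    o1,d1=ray(ct,a);o2,d2=ray(cs,b)
    A=np.stack([d1,-d2],1);s=np.linalg.lstsq(A,o2-o1,rcond=None)[0]
    return ((o1+s[0]*d1+o2+s[1]*d2)/2).round(4),np.linalg.norm(o1+s[0]*d1-o2-s[1]*d2)
for vt in (235,236): 
  for vs in (172.5,173): print(tri((341.5,vt),(311.5,vs)))
# candidates: tip of tab at angle th
H=np.array([.6447,-.0522,.0455])
for th in (0,.05,.1,.15):
    r=lambda x,z:H+np.array([x*np.cos(th)+z*np.sin(th),0,-x*np.sin(th)+z*np.cos(th)])
    print(th,r(-.179,.014).round(4),proj(ct,r(-.179,.014)).round(1),proj(cs,r(-.179,.014)).round(1),proj(ct,r(-.15,.035)).round(1),proj(cs,r(-.15,.035)).round(1),'grasp',r(-.166,.01).round(4))
# tray corners (outer lip) at z .016 from crop /6+(380,155)
C=[onz(ct,(380+a/6,155+b/6),.016) for a,b in [(135,132),(437,105),(488,485),(180,518)]]
C=np.array(C);print(C.round(4),C.mean(0).round(4),[np.linalg.norm(C[i]-C[i-1]).round(3) for i in range(4)])
p,d=camera('top')
print(d[226:236,341].round(3));
```

```text
(array([ 0.4694, -0.0518,  0.0841]), np.float64(0.00018206637047695203))
(array([ 0.4694, -0.0518,  0.0824]), np.float64(0.00021962675196125132))
(array([ 0.4671, -0.0519,  0.0823]), np.float64(6.126891323721919e-05))
(array([ 0.4671, -0.052 ,  0.0806]), np.float64(2.3963802745782537e-05))
0 [ 0.4657 -0.0522  0.0595] [341.2 236.7] [311.6 179. ] [341.3 224.2] [310.4 179.6] grasp [ 0.4787 -0.0522  0.0555]
0.05 [ 0.4666 -0.0522  0.0684] [341.4 236.3] [311.5 176.5] [341.4 223.2] [310.2 177.8] grasp [ 0.4794 -0.0522  0.0638]
0.1 [ 0.468  -0.0522  0.0773] [341.5 235.6] [311.4 174.2] [341.5 222.1] [310.1 176.1] grasp [ 0.4805 -0.0522  0.072 ]
0.15 [ 0.4698 -0.0522  0.0861] [341.7 234.8] [311.3 172. ] [341.6 220.8] [309.9 174.5] grasp [ 0.4821 -0.0522  0.0802]
[[ 0.6105 -0.2101  0.016 ]
 [ 0.6191 -0.3362  0.016 ]
 [ 0.4614 -0.3505  0.016 ]
 [ 0.4508 -0.223   0.016 ]] [ 0.5355 -0.2799  0.016 ] [np.float64(0.16), np.float64(0.126), np.float64(0.158), np.float64(0.128)]
[1.161 1.16  1.164 1.165 1.157 1.159 1.162 1.161 1.159 1.158]
```

Emit:
carry_out:
  commands:
    - {"turn": [0,0,0.093],"slide": [0,0,0],"hand": 0.65}
    - {"turn": [0,0,0.093],"slide": [0,0,0],"hand": 0.65}
    - {"turn": [0,0,0.093],"slide": [0,0,0],"hand": 0.65}
    - {"turn": [0,0,0],"slide": [17.4,-35,0],"hand": 0.65}
    - {"turn": [0,0,0],"slide": [17.4,-35,0],"hand": 0.65}
    - {"turn": [0,0,0],"slide": [17.4,-35,0],"hand": 0.65}
    - {"turn": [0,0,0],"slide": [17.4,-35,0],"hand": 0.65}
    - {"turn": [0,0,0],"slide": [17.4,-35,0],"hand": 0.65}
    - {"turn": [0,0,0],"slide": [17.4,-35,0],"hand": 0.65}
    - {"turn": [0,0,0],"slide": [17.4,-35,0],"hand": 0.65}
    - {"turn": [0,0,0],"slide": [17.4,-35,0],"hand": 0.65}
    - {"turn": [0,0,0],"slide": [17.4,-35,0],"hand": 0.65}
    - {"turn": [0,0,0],"slide": [17.4,-35,0],"hand": 0.65}
    - {"turn": [0,0,0],"slide": [17.4,-35,0],"hand": 0.65}
    - {"turn": [0,0,0],"slide": [17.4,-35,0],"hand": 0.65}
    - {"turn": [0,0,0],"slide": [17.4,-35,0],"hand": 0.65}
    - {"turn": [0,0,0],"slide": [17.4,-35,0],"hand": 0.65}
    - {"turn": [0,0,0],"slide": [17.4,-35,0],"hand": 0.65}
    - {"turn": [0,0,0],"slide": [17.4,-35,0],"hand": 0.65}
    - {"turn": [0,0,0],"slide": [17.4,-35,0],"hand": 0.65}
  newtons: 20

```text
t: 1.82
tool_pos: [0.4819, -0.052, 0.2387]
eef_rot: [3.141, -0.0, -0.0]
force: [1.7, -0.5, 0.0]
width: 0.0574
```

Run:
```python
from h import *
c=get_calibration('wrist'); p,d=camera('wrist'); cv2.imwrite('pics/w1.png',p[:,:,::-1])
print(c['position'],c['rotation'],get_state()['tool_pos'])
H=np.array([.6447,-.0522,.0455])
for th in (.1,.13,.16):
    for x in (-.179,-.150):
        P=H+np.array([x*np.cos(th)+.014*np.sin(th),0,-x*np.sin(th)+.014*np.cos(th)])
        print(th,x,proj(c,P).round(1),[proj(c,P+[0,s,0]).round(1) for s in(-.017,.017)])
```

```text
[ 0.56070244 -0.05208185  0.38514282] [-3.08384854e-01  1.01061251e-04 -1.57006116e+00] [ 0.4846113  -0.04636201  0.2388243 ]
0.1 -0.179 [314.9 186.7] [array([333.5, 186.8]), array([296.2, 186.7])]
0.1 -0.15 [314.9 154.9] [array([333.9, 154.9]), array([295.9, 154.9])]
0.13 -0.179 [314.9 187.3] [array([333.9, 187.4]), array([295.9, 187.3])]
0.13 -0.15 [314.9 154.9] [array([334.2, 154.9]), array([295.6, 154.8])]
0.16 -0.179 [314.9 187.8] [array([334.2, 187.8]), array([295.6, 187.8])]
0.16 -0.15 [314.9 154.7] [array([334.5, 154.7]), array([295.3, 154.7])]
```

View pics/w1.png

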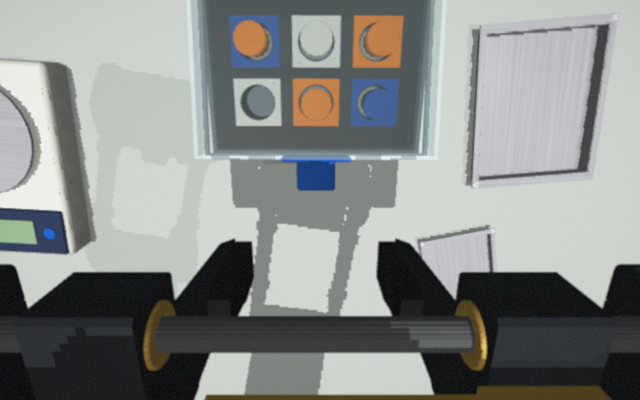

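Run:
```python
from h import *
s=get_state();print(s['tool_pos'],s['eef_rot'],s['width'])
c=get_calibration('wrist'); p,d=camera('wrist')
R=Ro.from_euler('xyz',c['rotation']).as_matrix()
for v in range(164,190,4):
    dd=np.median(d[v-1:v+2,305:328]); o,r=ray(c,(316,v)); P=o+r*dd; print(v,P.round(4))
h=cv2.cvtColor(p,cv2.COLOR_RGB2HSV);m=(h[...,1]>140)&(abs(h[...,0].astype(int)-110)<12);m[:168]=0;m[196:]=0;m[:,:280]=0;m[:,350:]=0
ys,xs=np.nonzero(m);print(xs.min(),xs.max(),ys.max())
s=get_state();print(s['tool_pos'])
```

```text
[ 0.4846113  -0.04636201  0.2388243 ] [-3.13656324e+00 -2.80810304e-03  3.11925659e-03] 0.05768072922353765
164 [ 0.4952 -0.0467  0.09  ]
168 [ 0.49   -0.0467  0.0833]
172 [ 0.4865 -0.0467  0.0837]
176 [ 0.483  -0.0467  0.0843]
180 [ 0.4795 -0.0467  0.0848]
184 [ 0.4759 -0.0467  0.0852]
188 [ 0.4724 -0.0468  0.0858]
305 341 192
[ 0.48322329 -0.04940866  0.23865526]
```

Emit:
carry_out:
  commands:
    - {"turn": [0,0,0],"slide": [0,0,20],"hand": 0.65}
    - {"turn": [0,0,0],"slide": [0,0,30],"hand": 0.65}
    - {"turn": [0,0,0],"slide": [0,0,30],"hand": 0.65}
    - {"turn": [0,0,0],"slide": [0,0,20],"hand": 0.65}
    - {"turn": [0,0,0],"slide": [0,0,10],"hand": 0.65}
    - {"turn": [0,0,0],"slide": [0,0,0],"hand": 0.65}
    - {"turn": [0,0,0],"slide": [0,0,0],"hand": 0.65}

```text
t: 2.5
tool_pos: [0.4815, -0.0545, 0.1288]
eef_rot: [-3.142, 0.001, -0.001]
force: [-0.8, -0.0, 0.5]
width: 0.0571
```

Run:
```python
from h import *
s=get_state();print(s)
```

```text
{'t': 2.5, 'joint_positions': array([-1.64088036e-01,  1.38141269e-03,  2.11443897e+00, -1.04524324e-04,
        1.02645289e+00,  1.40763288e+00]), 'joint_velocities': array([ 0.00411205, -0.02079884, -0.03422317,  0.00204585, -0.00269798,
        0.00132481]), 'effort': array([ 1.05802249e-02, -3.09295285e+01, -3.06845713e+01,  1.95170398e-02,
       -2.22276861e-02, -4.83592245e-03]), 'tool_pos': array([ 0.48147831, -0.05451344,  0.12878846]), 'eef_rot': array([-3.14157029e+00,  6.86099313e-04, -8.70427148e-04]), 'force': array([-0.79696878, -0.04195851,  0.50114777]), 'ft_torque': array([ 0.03734581,  0.032403  , -0.02506591]), 'width': 0.057050769880841415}
```

Emit:
carry_out:
  commands:
    - {"turn": [0,0,0],"slide": [0.5,-3,15],"hand": 0.65}
    - {"turn": [0,0,0],"slide": [0,0,20],"hand": 0.65}
    - {"turn": [0,0,0],"slide": [0,0,20],"hand": 0.65}
    - {"turn": [0,0,0],"slide": [0,0,12],"hand": 0.65}
    - {"turn": [0,0,0],"slide": [0,0,0],"hand": 0.65}
    - {"turn": [0,0,0],"slide": [0,0,0],"hand": 0.3}
    - {"turn": [0,0,0],"slide": [0,0,0],"hand": 0.3}
    - {"turn": [0,0,0],"slide": [0,0,0],"hand": 0.3}
    - {"turn": [0,0,0],"slide": [0,0,0],"hand": 0.3}
  newtons: 20

```text
t: 3.25
tool_pos: [0.4829, -0.0527, 0.0631]
eef_rot: [3.138, -0.002, 0.001]
force: [-4.2, -4.6, 0.5]
width: 0.0335
```

Run:
```python
from h import *
print(get_state())
p,d=camera('wrist'); cv2.imwrite('pics/w2.png',p[:,:,::-1])
```

```text
{'t': 3.25, 'joint_positions': array([-0.15769768,  0.09016364,  2.16353435, -0.00414585,  0.88572555,
        1.41425443]), 'joint_velocities': array([ 0.00058077,  0.00150107, -0.00045388, -0.02083093, -0.00453998,
        0.00130635]), 'effort': array([  8.15513581, -34.20569658, -29.67303693,   3.51744846,
        -0.57568341,  -0.10572794]), 'tool_pos': array([ 0.48290252, -0.05268352,  0.06306418]), 'eef_rot': array([ 3.13807834e+00, -1.63702396e-03,  1.46681143e-03]), 'force': array([-4.21673419, -4.55978231,  0.49178999]), 'ft_torque': array([-0.47022254,  0.55446785, -0.11037609]), 'width': 0.03347392611035517}
```

View pics/w2.png

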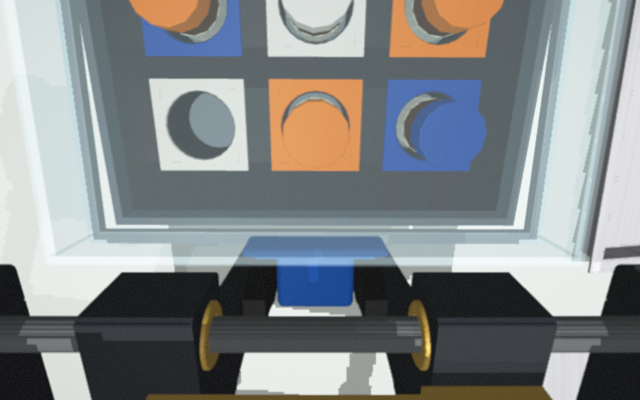

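Run:
```python
import numpy as np
th=np.linspace(.155,1.8,29)
x=.6447-.166*np.cos(th)+.01*np.sin(th);z=.0455+.166*np.sin(th)+.01*np.cos(th)
print([(round(a,1),round(b,1)) for a,b in zip(np.diff(x)*1e3,-np.diff(z)*1e3)], x[[0,14,-1]],z[[0,14,-1]]-.019)
```

```text
[(np.float64(2.4), np.float64(-9.5)), (np.float64(2.9), np.float64(-9.3)), (np.float64(3.5), np.float64(-9.1)), (np.float64(4.0), np.float64(-8.9)), (np.float64(4.5), np.float64(-8.7)), (np.float64(5.0), np.float64(-8.4)), (np.float64(5.5), np.float64(-8.1)), (np.float64(6.0), np.float64(-7.7)), (np.float64(6.4), np.float64(-7.4)), (np.float64(6.8), np.float64(-7.0)), (np.float64(7.2), np.float64(-6.6)), (np.float64(7.6), np.float64(-6.1)), (np.float64(7.9), np.float64(-5.7)), (np.float64(8.3), np.float64(-5.2)), (np.float64(8.6), np.float64(-4.7)), (np.float64(8.8), np.float64(-4.2)), (np.float64(9.0), np.float64(-3.7)), (np.float64(9.2), np.float64(-3.1)), (np.float64(9.4), np.float64(-2.6)), (np.float64(9.6), np.float64(-2.0)), (np.float64(9.7), np.float64(-1.5)), (np.float64(9.7), np.float64(-0.9)), (np.float64(9.8), np.float64(-0.3)), (np.float64(9.8), np.float64(0.2)), (np.float64(9.7), np.float64(0.8)), (np.float64(9.7), np.float64(1.4)), (np.float64(9.6), np.float64(2.0)), (np.float64(9.4), np.float64(2.5))] [0.48223389 0.56018091 0.69215402] [0.06200721 0.16972194 0.18588669]
```

Emit:
carry_out:
  commands:
    - {"turn": [0,0,0],"slide": [2.4,1,-9.5],"hand": 0.3}
    - {"turn": [0,0,0],"slide": [2.9,0,-9.3],"hand": 0.3}
    - {"turn": [0,0,0],"slide": [3.5,0,-9.1],"hand": 0.3}
    - {"turn": [0,0,0],"slide": [4,0,-8.9],"hand": 0.3}
    - {"turn": [0,0,0],"slide": [4.5,0,-8.7],"hand": 0.3}
    - {"turn": [0,0,0],"slide": [5,0,-8.4],"hand": 0.3}
    - {"turn": [0,0,0],"slide": [5.5,0,-8.1],"hand": 0.3}
    - {"turn": [0,0,0],"slide": [6,0,-7.7],"hand": 0.3}
    - {"turn": [0,0,0],"slide": [6.4,0,-7.4],"hand": 0.3}
  newtons: 20

```text
t: 4.05
tool_pos: [0.5157, -0.0527, 0.1386]
eef_rot: [3.14, 0.016, 0.001]
force: [-20.7, -5.3, 10.4]
width: 0.0336
```

Run:
```python
from h import *
s=get_state();print(s['tool_pos'],s['force'],s['ft_torque'])
p,d=camera('scene'); crop(p,230,90,370,250,5,'pics/s3.png')
p,d=camera('wrist'); cv2.imwrite('pics/w3.png',p[:,:,::-1])
s=get_state();print(s['tool_pos'],s['force'],s['ft_torque'])
```

```text
[ 0.51569697 -0.05273881  0.13864377] [-20.67654888  -5.33332507  10.37889594] [-0.81678768  3.57932415 -0.04222782]
[ 0.51736806 -0.05276561  0.14053959] [-20.76418689  -4.51353804  16.09913172] [-0.70554028  3.63086509 -0.04447806]
```

View pics/s3.png

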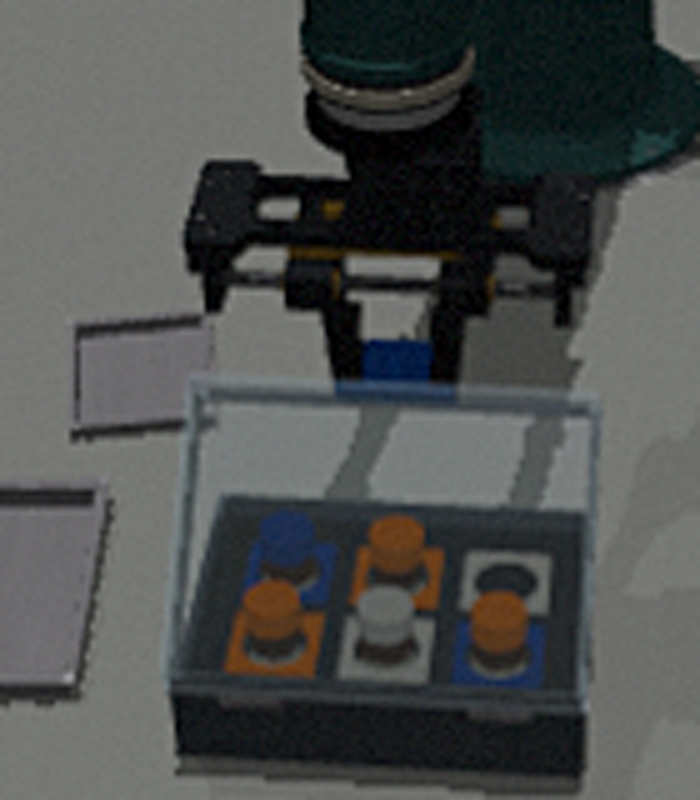

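View pics/w3.png

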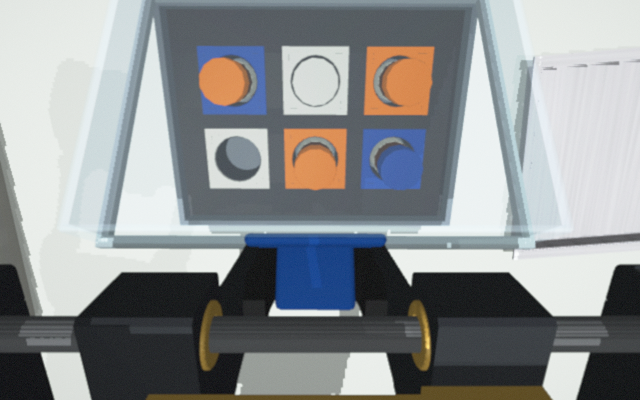

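Run:
```python
import numpy as np
th=np.linspace(.7,1.8,20)
x=.6447-.173*np.cos(th)+.01*np.sin(th);z=.0455+.173*np.sin(th)+.01*np.cos(th)
print([(float(round(a,1)),float(round(b,1))) for a,b in zip(np.diff(x)*1e3,-np.diff(z)*1e3)], x[[0,9,-1]],z[[0,9,-1]]-.019)
```

```text
[(7.1, -7.1), (7.5, -6.7), (7.9, -6.2), (8.2, -5.7), (8.5, -5.3), (8.8, -4.8), (9.1, -4.2), (9.3, -3.7), (9.5, -3.2), (9.7, -2.6), (9.8, -2.0), (9.9, -1.5), (10.0, -0.9), (10.0, -0.3), (10.0, 0.3), (10.0, 0.8), (9.9, 1.4), (9.8, 2.0), (9.7, 2.6)] [0.51882448 0.59481494 0.69374444] [0.14559808 0.19245325 0.19270362]
```

Emit:
carry_out:
  commands:
    - {"turn": [0,0,0],"slide": [-3.6,1,-8.4],"hand": 0.3}
    - {"turn": [0,0,0],"slide": [0,0,0],"hand": 0.3}
  newtons: 12

```text
t: 4.32
tool_pos: [0.5204, -0.0528, 0.1495]
eef_rot: [-3.141, -0.005, -0.001]
force: [0.1, -0.5, 0.6]
width: 0.0341
```

Emit:
carry_out:
  commands:
    - {"turn": [0,0,0],"slide": [7.3,0,-6.5],"hand": 0.3}
    - {"turn": [0,0,0],"slide": [7.5,0,-6.5],"hand": 0.3}
    - {"turn": [0,0,0],"slide": [7.9,0,-6],"hand": 0.3}
    - {"turn": [0,0,0],"slide": [8.2,0,-5.5],"hand": 0.3}
    - {"turn": [0,0,0],"slide": [8.5,0,-5],"hand": 0.3}
    - {"turn": [0,0,0],"slide": [8.8,0,-4.5],"hand": 0.3}
    - {"turn": [0,0,0],"slide": [9.1,0,-4.2],"hand": 0.3}
    - {"turn": [0,0,0],"slide": [9.3,0,-3.7],"hand": 0.3}
    - {"turn": [0,0,0],"slide": [0,0,0],"hand": 0.3}

```text
t: 5.07
tool_pos: [0.5889, -0.053, 0.1916]
eef_rot: [3.141, -0.005, -0.0]
force: [-1.3, -0.4, 7.4]
width: 0.0337
```

Emit:
carry_out:
  commands:
    - {"turn": [0,0,0],"slide": [9.5,0,-3],"hand": 0.3}
    - {"turn": [0,0,0],"slide": [9.7,0,-2.5],"hand": 0.3}
    - {"turn": [0,0,0],"slide": [9.8,0,-1.8],"hand": 0.3}
    - {"turn": [0,0,0],"slide": [9.9,0,-1.2],"hand": 0.3}
    - {"turn": [0,0,0],"slide": [10,0,-0.6],"hand": 0.3}
    - {"turn": [0,0,0],"slide": [10,0,0],"hand": 0.3}
    - {"turn": [0,0,0],"slide": [10,0,0.5],"hand": 0.3}
    - {"turn": [0,0,0],"slide": [10,0,1],"hand": 0.3}
    - {"turn": [0,0,0],"slide": [10,0,1.6],"hand": 0.3}
    - {"turn": [0,0,0],"slide": [10,0,2.2],"hand": 0.3}
    - {"turn": [0,0,0],"slide": [6,0,1.5],"hand": 0.3}
    - {"turn": [0,0,0],"slide": [0,0,0],"hand": 0.3}

```text
t: 6.07
tool_pos: [0.6936, -0.0533, 0.1923]
eef_rot: [3.141, -0.005, -0.0]
force: [3.4, -0.6, 3.9]
width: 0.0339
```

Run:
```python
from h import *
p,d=camera('scene'); crop(p,200,50,380,250,3,'pics/s4.png')
s=get_state();print(s['tool_pos'],s['force'],s['ft_torque'],s['width'])
```

```text
[ 0.69330029 -0.05320757  0.19233314] [ 2.74078662 -1.4978612   4.5729377 ] [-0.18138753 -0.45944853  0.04610736] 0.03383655423484245
```

View pics/s4.png

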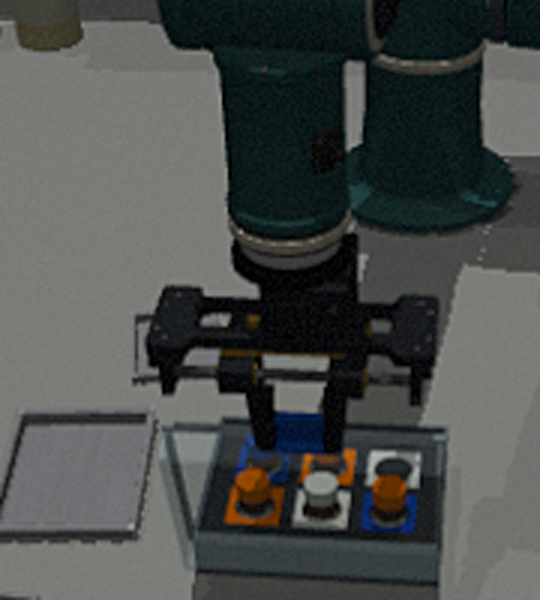

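Emit:
carry_out:
  commands:
    - {"turn": [0,0,0],"slide": [0,0,0],"hand": 0.7}
    - {"turn": [0,0,0],"slide": [0,0,0],"hand": 0.7}
    - {"turn": [0,0,0],"slide": [0,0,0],"hand": 0.7}
    - {"turn": [0,0,0],"slide": [0,0,-15],"hand": 0.7}
    - {"turn": [0,0,0],"slide": [0,0,-25],"hand": 0.7}
    - {"turn": [0,0,0],"slide": [0,0,-25],"hand": 0.7}
    - {"turn": [0,0,0],"slide": [0,0,-15],"hand": 0.7}
    - {"turn": [0,0,0],"slide": [-26,-13,0],"hand": 0.41}
    - {"turn": [0,0,0],"slide": [-26,-13,0],"hand": 0.41}
    - {"turn": [0,0,0],"slide": [-26,-13,0],"hand": 0.41}
    - {"turn": [0,0,0],"slide": [-26,-13,0],"hand": 0.41}
    - {"turn": [0,0,-0.121],"slide": [0,0,0],"hand": 0.41}
    - {"turn": [0,0,-0.121],"slide": [0,0,0],"hand": 0.41}
    - {"turn": [0,0,-0.121],"slide": [0,0,0],"hand": 0.41}
    - {"turn": [0,0,-0.121],"slide": [0,0,0],"hand": 0.41}
    - {"turn": [0,0,-0.121],"slide": [0,0,0],"hand": 0.41}
    - {"turn": [0,0,-0.121],"slide": [0,0,0],"hand": 0.41}
    - {"turn": [0,0,-0.121],"slide": [0,0,0],"hand": 0.41}
    - {"turn": [0,0,-0.121],"slide": [0,0,0],"hand": 0.41}
    - {"turn": [0,0,-0.121],"slide": [0,0,0],"hand": 0.41}

```text
t: 7.78
tool_pos: [0.5853, -0.0008, 0.2704]
eef_rot: [-3.14, 0.001, 1.095]
force: [-0.7, -0.1, -0.1]
width: 0.0357
```

Emit:
carry_out:
  commands:
    - {"turn": [0,0,-0.121],"slide": [0,0,0],"hand": 0.41}
    - {"turn": [0,0,-0.121],"slide": [0,0,0],"hand": 0.41}
    - {"turn": [0,0,-0.121],"slide": [0,0,0],"hand": 0.41}
    - {"turn": [0,0,-0.121],"slide": [0,0,0],"hand": 0.41}
    - {"turn": [0,0,-0.121],"slide": [0,0,0],"hand": 0.41}
    - {"turn": [0,0,-0.121],"slide": [0,0,0],"hand": 0.41}
    - {"turn": [0,0,-0.121],"slide": [0,0,0],"hand": 0.41}
    - {"turn": [0,0,-0.121],"slide": [0,0,0],"hand": 0.41}
    - {"turn": [0,0,-0.121],"slide": [0,0,0],"hand": 0.41}
    - {"turn": [0,0,-0.121],"slide": [0,0,0],"hand": 0.41}
    - {"turn": [0,0,-0.121],"slide": [0,0,0],"hand": 0.41}
    - {"turn": [0,0,-0.121],"slide": [0,0,0],"hand": 0.41}
    - {"turn": [0,0,-0.121],"slide": [0,0,0],"hand": 0.41}
    - {"turn": [0,0,-0.121],"slide": [0,0,0],"hand": 0.41}
    - {"turn": [0,0,-0.121],"slide": [0,0,0],"hand": 0.41}
    - {"turn": [0,0,-0.121],"slide": [0,0,0],"hand": 0.41}
    - {"turn": [0,0,-0.115],"slide": [0,0,0],"hand": 0.41}
    - {"turn": [0,0,0],"slide": [0,0,0],"hand": 0.41}
    - {"turn": [0,0,0],"slide": [0,0,0],"hand": 0.41}

```text
t: 9.37
tool_pos: [0.5856, -0.0009, 0.2707]
eef_rot: [3.141, -0.001, 3.137]
force: [0.2, -0.6, 0.7]
width: 0.0361
```

Run:
```python
from h import *
s=get_state();print(s['t'],s['tool_pos'],s['eef_rot'],s['joint_positions'].round(2),s['width'])
c=get_calibration('wrist'); p,d=camera('wrist'); cv2.imwrite('pics/w5.png',p[:,:,::-1]); np.save('d5.npy',d)
import pickle; pickle.dump(c,open('c5.pkl','wb'))
p,d=camera('top'); crop(p,280,120,480,250,4,'pics/t5.png'); cv2.imwrite('pics/top5.png',p[:,:,::-1])
```

```text
9.3667 [ 0.58560103 -0.00088699  0.27067279] [ 3.14136626e+00 -1.48400168e-03  3.13658451e+00] [-0.04  0.08  1.76  0.    1.3  -1.61] 0.0360593528160702
```

View pics/w5.png

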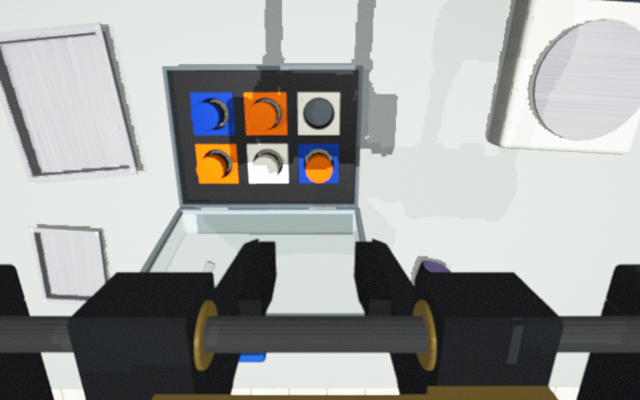

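View pics/t5.png

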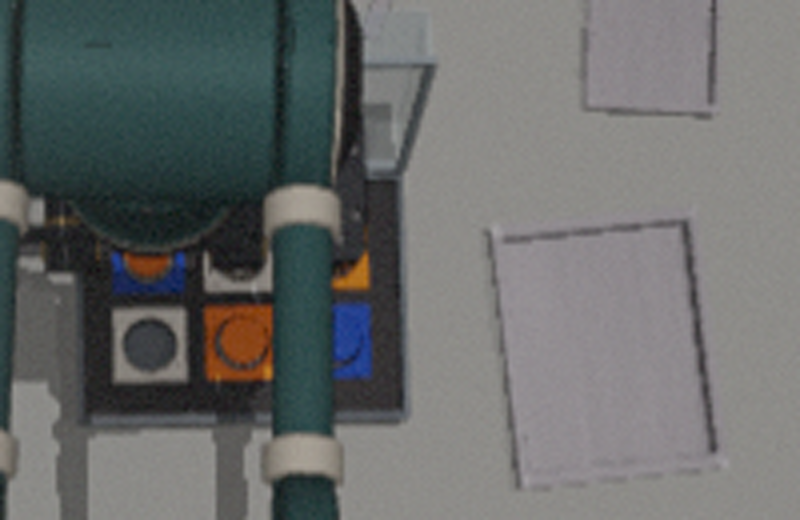

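Run:
```python
from h import *
import pickle
c=pickle.load(open('c5.pkl','rb')); d=np.load('d5.npy'); I=cv2.imread('pics/w5.png'); p=I[:,:,::-1]
crop(np.ascontiguousarray(p),280,80,360,200,5,'pics/c5.png')
h=cv2.cvtColor(I,cv2.COLOR_BGR2HSV)
m=((h[...,1]>150)&(h[...,0]<25)).astype(np.uint8); M=np.zeros_like(m); M[140:195,295:345]=m[140:195,295:345]
cn,_=cv2.findContours(M,0,cv2.CHAIN_APPROX_NONE); k=max(cn,key=cv2.contourArea); (u,v),r=cv2.minEnclosingCircle(k); print(u,v,r,cv2.boundingRect(k))
print('top z',(lambda o,r_:(o+r_*np.median(d[int(v)-3:int(v)+3,int(u)-3:int(u)+3])))(*ray(c,(u,v))))
print(onz(c,(u,v),.065), onz(c,(319,165),.065))
ot=[onz(c,q,.0345).round(4) for q in [(297.5,144),(337,144),(339,184),(299,184)]]; print(ot,np.mean(ot,0))
# tray corners
C=np.array([onz(c,q,.016) for q in [(0,30),(103,25),(142,172),(33,181)]]);print(C.round(4))
```

```text
319.0 167.63792419433594 14.67215633392334 (306, 153, 27, 30)
top z [0.59196643 0.00350243 0.06567343]
[0.59212924 0.00351031 0.065     ] [0.58936384 0.00351201 0.065     ]
[array([ 0.573 , -0.0195,  0.0345]), array([0.5731, 0.0235, 0.0345]), array([0.6186, 0.0264, 0.0345]), array([ 0.6184, -0.0187,  0.0345])] [0.595775 0.002925 0.0345  ]
[[ 0.4551 -0.3285  0.016 ]
 [ 0.451  -0.22    0.016 ]
 [ 0.6083 -0.2032  0.016 ]
 [ 0.6187 -0.334   0.016 ]]
```

View pics/c5.png

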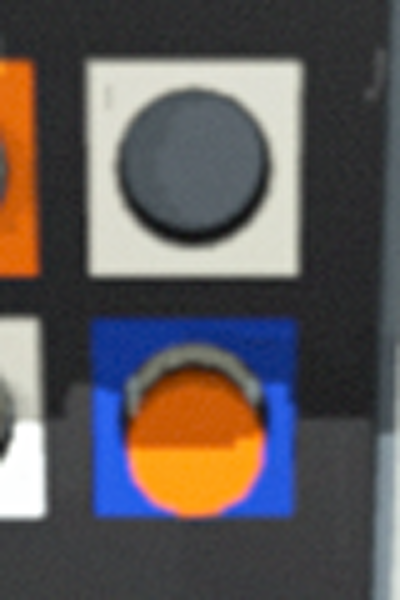

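Emit:
carry_out:
  commands:
    - {"turn": [0,0,0.005],"slide": [-8.9,4.2,20],"hand": 0.41}
    - {"turn": [0,0,0],"slide": [0,0,30],"hand": 0.41}
    - {"turn": [0,0,0],"slide": [0,0,35],"hand": 0.41}
    - {"turn": [0,0,0],"slide": [0,0,35],"hand": 0.41}
    - {"turn": [0,0,0],"slide": [0,0,25],"hand": 0.41}
    - {"turn": [0,0,0],"slide": [0,0,15],"hand": 0.41}
    - {"turn": [0,0,0],"slide": [0,0,10],"hand": 0.41}
    - {"turn": [0,0,0],"slide": [0,0,0],"hand": 0.41}
    - {"turn": [0,0,0],"slide": [0,0,0],"hand": 0.41}
  newtons: 12

```text
t: 10.22
tool_pos: [0.5953, 0.0032, 0.1015]
eef_rot: [3.142, -0.0, 3.134]
force: [-1.2, -0.3, -0.3]
width: 0.036
```

Run:
```python
from h import *
s=get_state();print(s['t'],s['tool_pos'],s['eef_rot'],s['width'])
c=get_calibration('wrist'); p,d=camera('wrist'); cv2.imwrite('pics/w6.png',p[:,:,::-1])
print(proj(c,s['tool_pos']))
p,d=camera('scene'); crop(p,240,110,360,250,5,'pics/s6.png')
s=get_state();print(s['t'],s['tool_pos'])
```

```text
10.2167 [0.59526618 0.00317522 0.10149254] [ 3.14155968e+00 -3.25801823e-04  3.13401110e+00] 0.03602891313235271
[314.75319466 258.48192437]
10.3167 [0.59658572 0.00311794 0.10315384]
```

View pics/w6.png

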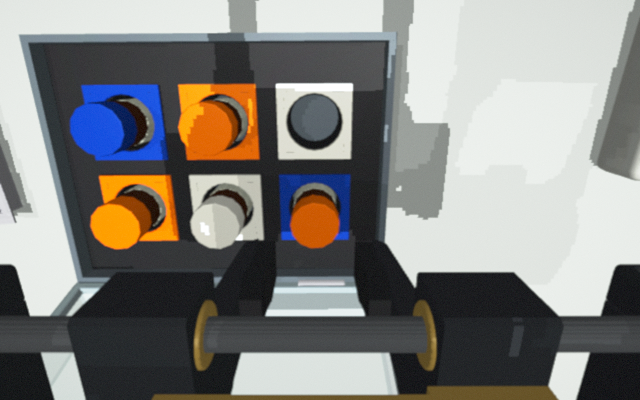

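View pics/s6.png

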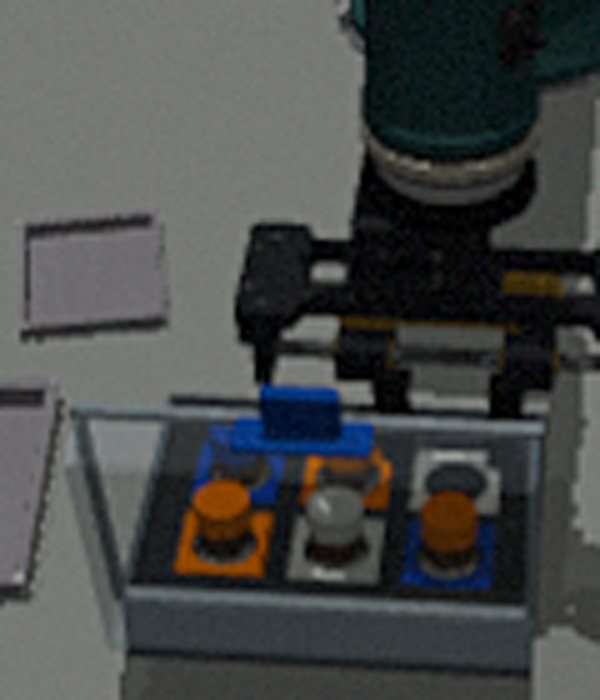

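Emit:
carry_out:
  commands:
    - {"turn": [0,0,0.006],"slide": [1,0.3,12],"hand": 0.41}
    - {"turn": [0,0,0],"slide": [0,0,12],"hand": 0.41}
    - {"turn": [0,0,0],"slide": [0,0,12],"hand": 0.41}
    - {"turn": [0,0,0],"slide": [0,0,10],"hand": 0.41}
    - {"turn": [0,0,0],"slide": [0,0,8],"hand": 0.41}
    - {"turn": [0,0,0],"slide": [0,0,4],"hand": 0.41}
    - {"turn": [0,0,0],"slide": [0,0,0],"hand": 0.41}
    - {"turn": [0,0,0],"slide": [0,0,0],"hand": 0.41}

```text
t: 10.98
tool_pos: [0.594, 0.0035, 0.0429]
eef_rot: [3.142, -0.001, 3.129]
force: [0.9, 0.1, -0.9]
width: 0.0361
```

Emit:
carry_out:
  commands:
    - {"turn": [0,0,0],"slide": [0,0,0],"hand": 0.25}
    - {"turn": [0,0,0],"slide": [0,0,0],"hand": 0.2}
    - {"turn": [0,0,0],"slide": [0,0,0],"hand": 0.2}
    - {"turn": [0,0,0],"slide": [0,0,0],"hand": 0.2}
    - {"turn": [0,0,0],"slide": [0,0,0],"hand": 0.2}
  newtons: 12

```text
t: 11.4
tool_pos: [0.5947, 0.0035, 0.044]
eef_rot: [-3.142, 0.001, 3.129]
force: [0.3, -0.5, 1.3]
width: 0.0275
```

Emit:
carry_out:
  commands:
    - {"turn": [0,0,0],"slide": [0,0,-4],"hand": 0.2}
    - {"turn": [0,0,0],"slide": [0,0,-8],"hand": 0.2}
    - {"turn": [0,0,0],"slide": [0,0,-12],"hand": 0.2}
    - {"turn": [0,0,0],"slide": [0,0,-16],"hand": 0.2}
    - {"turn": [0,0,0],"slide": [0,0,-20],"hand": 0.2}
    - {"turn": [0,0,0],"slide": [0,0,-20],"hand": 0.2}
    - {"turn": [0,0,0],"slide": [0,0,-18],"hand": 0.2}
    - {"turn": [0,0,0],"slide": [0,0,-12],"hand": 0.2}
    - {"turn": [0,0,0],"slide": [0,0,-6],"hand": 0.2}
    - {"turn": [0,0,0],"slide": [0,0,0],"hand": 0.2}

```text
t: 12.23
tool_pos: [0.5955, 0.0034, 0.1619]
eef_rot: [-3.142, 0.004, 3.129]
force: [0.0, 0.1, -0.6]
width: 0.0274
```

Run:
```python
from h import *
s=get_state();print(s['t'],s['tool_pos'],s['width'],s['force'])
p,d=camera('scene'); crop(p,220,90,370,250,4,'pics/s7.png')
p,d=camera('wrist'); cv2.imwrite('pics/w7.png',p[:,:,::-1])
```

```text
12.2333 [0.59550009 0.00344402 0.16186717] 0.027392063746800095 [ 0.03473428  0.06906681 -0.59107054]
```

View pics/s7.png

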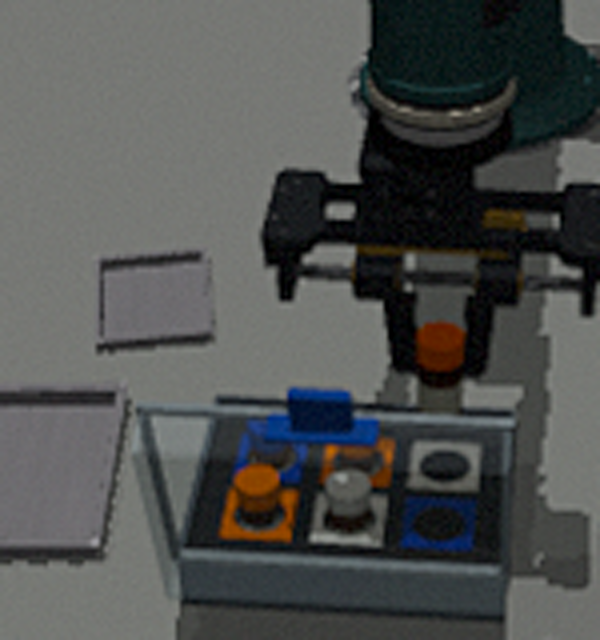

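View pics/w7.png

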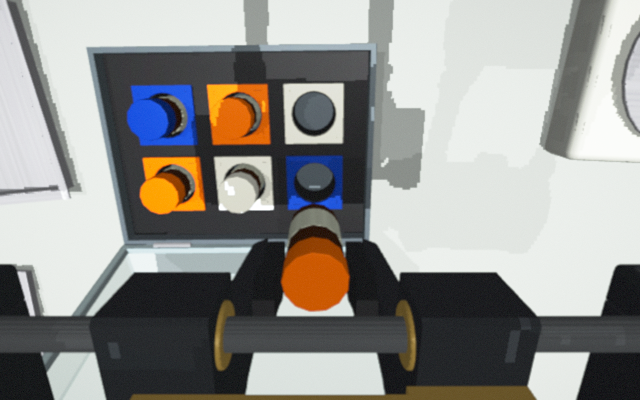

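Emit:
carry_out:
  commands:
    - {"turn": [0,0,0],"slide": [2,-8,0],"hand": 0.2}
    - {"turn": [0,0,0],"slide": [4,-16,0],"hand": 0.2}
    - {"turn": [0,0,0],"slide": [5,-22,0],"hand": 0.2}
    - {"turn": [0,0,0],"slide": [5,-24,0],"hand": 0.2}
    - {"turn": [0,0,0],"slide": [5,-24,0],"hand": 0.2}
    - {"turn": [0,0,0],"slide": [5,-24,0],"hand": 0.2}
    - {"turn": [0,0,0],"slide": [5,-24,0],"hand": 0.2}
    - {"turn": [0,0,0],"slide": [5,-24,0],"hand": 0.2}
    - {"turn": [0,0,0],"slide": [5,-24,0],"hand": 0.2}
    - {"turn": [0,0,0],"slide": [5,-24,0],"hand": 0.2}
    - {"turn": [0,0,0],"slide": [4,-22,0],"hand": 0.2}
    - {"turn": [0,0,0],"slide": [3,-20,0],"hand": 0.2}
    - {"turn": [0,0,0],"slide": [3,-16,0],"hand": 0.2}
    - {"turn": [0,0,0],"slide": [1,-10,0],"hand": 0.2}
    - {"turn": [0,0,0],"slide": [0,0,0],"hand": 0.2}
    - {"turn": [0,0,0],"slide": [0,0,0],"hand": 0.2}
    - {"turn": [0,0,0],"slide": [0,0,0],"hand": 0.2}

```text
t: 13.75
tool_pos: [0.5333, -0.277, 0.1587]
eef_rot: [3.14, -0.001, 3.129]
force: [0.3, -0.1, -1.4]
width: 0.0276
```

Run:
```python
from h import *
s=get_state();print(s['t'],s['tool_pos'],s['eef_rot'],s['width'],s['force'])
c=get_calibration('wrist')
p,d=camera('wrist'); cv2.imwrite('pics/w8.png',p[:,:,::-1])
print(proj(c,[.5355,-.2799,.002]),proj(c,[s['tool_pos'][0],s['tool_pos'][1],.002]))
```

```text
13.75 [ 0.53330662 -0.27695269  0.15871593] [ 3.14048233e+00 -1.04815776e-03  3.12895756e+00] 0.02757010073246497 [ 0.34241714 -0.10173829 -1.38709147]
[311.26943519 175.79315238] [314.55858162 173.35956848]
```

View pics/w8.png

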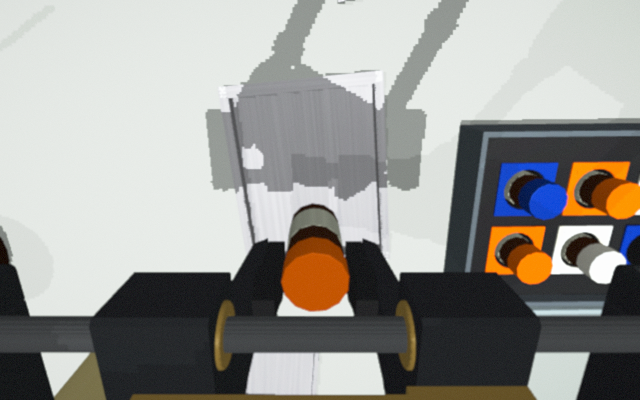

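Emit:
carry_out:
  commands:
    - {"turn": [0,0,0],"slide": [0,0,8],"hand": 0.2}
    - {"turn": [0,0,0],"slide": [0,0,15],"hand": 0.2}
    - {"turn": [0,0,0],"slide": [0,0,20],"hand": 0.2}
    - {"turn": [0,0,0],"slide": [0,0,20],"hand": 0.2}
    - {"turn": [0,0,0],"slide": [0,0,18],"hand": 0.2}
    - {"turn": [0,0,0],"slide": [0,0,12],"hand": 0.2}
    - {"turn": [0,0,0],"slide": [0,0,8],"hand": 0.2}
    - {"turn": [0,0,0],"slide": [0,0,4],"hand": 0.2}
    - {"turn": [0,0,0],"slide": [0,0,0],"hand": 0.2}
    - {"turn": [0,0,0],"slide": [0,0,0],"hand": 0.2}
    - {"turn": [0,0,0],"slide": [0,0,0],"hand": 0.2}
    - {"turn": [0,0,0],"slide": [0,0,0],"hand": 0.2}

```text
t: 14.8
tool_pos: [0.5345, -0.2783, 0.0557]
eef_rot: [-3.141, 0.002, 3.129]
force: [-0.8, 0.5, -1.0]
width: 0.0276
```

Emit:
carry_out:
  commands:
    - {"turn": [0,0,0],"slide": [0,0,2],"hand": 0.2}
    - {"turn": [0,0,0],"slide": [0,0,2],"hand": 0.2}
    - {"turn": [0,0,0],"slide": [0,0,2],"hand": 0.2}
    - {"turn": [0,0,0],"slide": [0,0,2],"hand": 0.2}
    - {"turn": [0,0,0],"slide": [0,0,1.5],"hand": 0.2}
    - {"turn": [0,0,0],"slide": [0,0,1],"hand": 0.2}
    - {"turn": [0,0,0],"slide": [0,0,0],"hand": 0.2}
    - {"turn": [0,0,0],"slide": [0,0,0],"hand": 0.2}
    - {"turn": [0,0,0],"slide": [0,0,0],"hand": 0.2}

```text
t: 15.55
tool_pos: [0.5337, -0.2778, 0.0439]
eef_rot: [-3.142, 0.0, 3.129]
force: [-0.8, 0.1, -0.4]
width: 0.0271
```

Emit:
carry_out:
  commands:
    - {"turn": [0,0,0],"slide": [0,0,0.5],"hand": 0.2}
    - {"turn": [0,0,0],"slide": [0,0,0.5],"hand": 0.2}
    - {"turn": [0,0,0],"slide": [0,0,0.5],"hand": 0.2}
    - {"turn": [0,0,0],"slide": [0,0,0],"hand": 0.2}
    - {"turn": [0,0,0],"slide": [0,0,0],"hand": 0.2}

```text
t: 15.97
tool_pos: [0.5336, -0.2778, 0.0424]
eef_rot: [3.142, -0.0, 3.129]
force: [-1.1, 0.4, -0.6]
width: 0.0279
```

Emit:
carry_out:
  commands:
    - {"turn": [0,0,0],"slide": [0,0,0.5],"hand": 0.2}
    - {"turn": [0,0,0],"slide": [0,0,0.5],"hand": 0.2}
    - {"turn": [0,0,0],"slide": [0,0,0],"hand": 0.2}
    - {"turn": [0,0,0],"slide": [0,0,0],"hand": 0.2}

```text
t: 16.3
tool_pos: [0.5339, -0.278, 0.0419]
eef_rot: [-3.141, 0.001, 3.129]
force: [-1.0, 0.9, 3.4]
width: 0.0276
```

Emit:
carry_out:
  commands:
    - {"turn": [0,0,0],"slide": [0,0,0],"hand": 0.32}
    - {"turn": [0,0,0],"slide": [0,0,0],"hand": 0.36}
    - {"turn": [0,0,0],"slide": [0,0,0],"hand": 0.45}
    - {"turn": [0,0,0],"slide": [0,0,0],"hand": 0.55}
    - {"turn": [0,0,0],"slide": [0,0,0],"hand": 0.55}
    - {"turn": [0,0,0],"slide": [0,0,-10],"hand": 0.55}
    - {"turn": [0,0,0],"slide": [0,0,-25],"hand": 0.55}
    - {"turn": [0,0,0],"slide": [0,0,-35],"hand": 0.55}
    - {"turn": [0,0,0],"slide": [0,0,-40],"hand": 0.55}
    - {"turn": [0,0,0],"slide": [0,0,-40],"hand": 0.6}
    - {"turn": [0,0,0],"slide": [0,0,-40],"hand": 0.65}
    - {"turn": [0,0,0],"slide": [0,0,-40],"hand": 0.65}
    - {"turn": [0,0,0],"slide": [0,0,-5],"hand": 0.65}
    - {"turn": [0,0,0],"slide": [0,0,0],"hand": 0.65}
    - {"turn": [0,0,0],"slide": [0,0,0],"hand": 0.65}

```text
t: 17.55
tool_pos: [0.5336, -0.2777, 0.2771]
eef_rot: [-3.141, 0.001, 3.129]
force: [-0.5, 0.4, -1.6]
width: 0.0573
```

Run:
```python
from h import *
s=get_state();print(s['t'],s['tool_pos'],s['eef_rot'],s['width'],s['force'])
p,d=camera('wrist'); cv2.imwrite('pics/w9.png',p[:,:,::-1])
p,d=camera('scene'); crop(p,180,60,370,260,4,'pics/s9.png'); cv2.imwrite('pics/scene9.png',p[:,:,::-1])
```

```text
17.55 [ 0.53358395 -0.27774551  0.27708119] [-3.14102895e+00  1.12811682e-03  3.12879880e+00] 0.057265195106333315 [-0.52860613  0.41979414 -1.59447701]
```

View pics/w9.png

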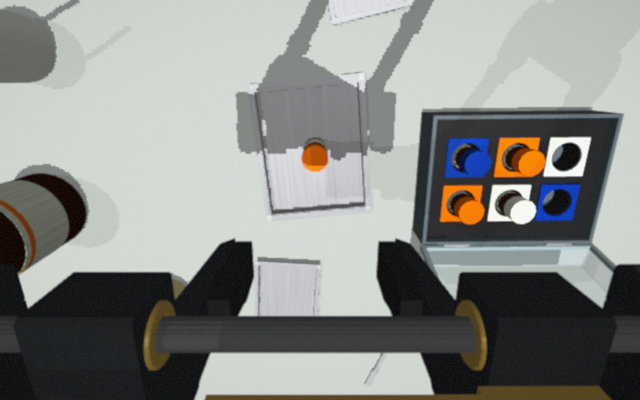

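View pics/s9.png

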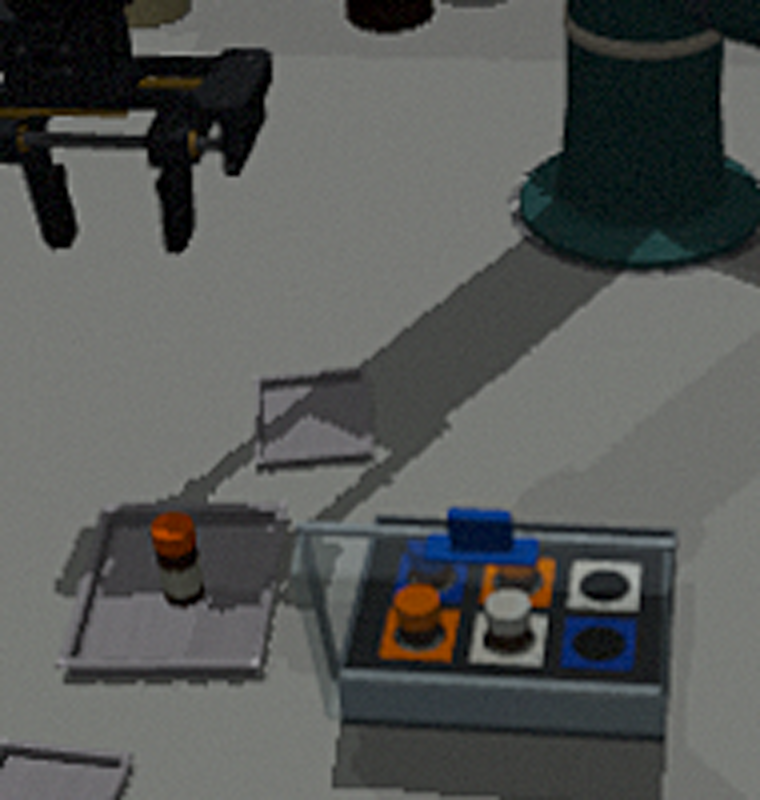

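Emit:
carry_out:
  commands:
    - {"turn": [0,0,-0.012],"slide": [-10,14,0],"hand": 0.65}
    - {"turn": [0,0,0],"slide": [-18,26,0],"hand": 0.65}
    - {"turn": [0,0,0],"slide": [-22,32,0],"hand": 0.65}
    - {"turn": [0,0,0],"slide": [-22,32,0],"hand": 0.65}
    - {"turn": [0,0,0],"slide": [-22,32,0],"hand": 0.65}
    - {"turn": [0,0,0],"slide": [-22,32,0],"hand": 0.65}
    - {"turn": [0,0,0],"slide": [-22,32,0],"hand": 0.65}
    - {"turn": [0,0,0],"slide": [-14,18,0],"hand": 0.65}
    - {"turn": [0,0,0],"slide": [-7,7,0],"hand": 0.65}
    - {"turn": [0,0,0],"slide": [0,0,0],"hand": 0.65}
    - {"turn": [0,0,0],"slide": [0,0,0],"hand": 0.65}
    - {"turn": [0,0,0],"slide": [0,0,0],"hand": 0.65}

```text
t: 18.65
tool_pos: [0.6919, -0.0545, 0.2753]
eef_rot: [-3.141, -0.002, 3.14]
force: [0.3, -0.6, -0.6]
width: 0.0575
```

Run:
```python
from h import *
s=get_state();print(s['t'],s['tool_pos'],s['eef_rot'],s['width'],s['force'])
c=get_calibration('wrist');p,d=camera('wrist'); cv2.imwrite('pics/w10.png',p[:,:,::-1])
H=np.array([.6447,-.0522,.0455]);th=1.8
for x in(-.150,-.179):
  for y in (-.017,.017):
    print(proj(c,H+np.array([x*np.cos(th)+.014*np.sin(th),y,-x*np.sin(th)+.014*np.cos(th)])).round(0))
```

```text
18.65 [ 0.69185151 -0.05446817  0.27531608] [-3.14108955e+00 -2.27462930e-03  3.13966975e+00] 0.057457032362985494 [ 0.2941879  -0.60436487 -0.62683129]
[294. 199.]
[342. 199.]
[291. 224.]
[346. 224.]
```

View pics/w10.png

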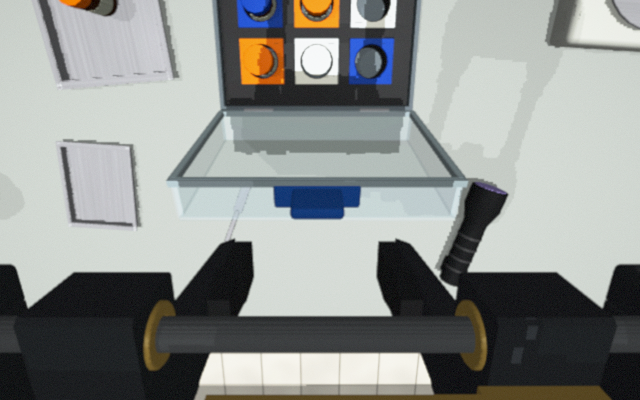

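Emit:
carry_out:
  commands:
    - {"turn": [0,0,0],"slide": [0,1.3,10],"hand": 0.65}
    - {"turn": [0,0,0],"slide": [0,0,20],"hand": 0.65}
    - {"turn": [0,0,0],"slide": [0,0,20],"hand": 0.65}
    - {"turn": [0,0,0],"slide": [0,0,16],"hand": 0.65}
    - {"turn": [0,0,0],"slide": [0,0,11],"hand": 0.65}
    - {"turn": [0,0,0],"slide": [0,0,5],"hand": 0.65}
    - {"turn": [0,0,0],"slide": [0,0,0],"hand": 0.65}
    - {"turn": [0,0,0],"slide": [0,0,0],"hand": 0.5}
    - {"turn": [0,0,0],"slide": [0,0,0],"hand": 0.3}
    - {"turn": [0,0,0],"slide": [0,0,0],"hand": 0.3}
    - {"turn": [0,0,0],"slide": [0,0,0],"hand": 0.3}
    - {"turn": [0,0,0],"slide": [0,0,0],"hand": 0.3}
  newtons: 12

```text
t: 19.7
tool_pos: [0.6938, -0.0532, 0.1959]
eef_rot: [-3.139, 0.002, 3.141]
force: [-0.2, -4.6, 2.0]
width: 0.0335
```

Run:
```python
from h import *
s=get_state();print(s['t'],s['tool_pos'],s['width'],s['force'])
c=get_calibration('wrist');p,d=camera('wrist'); cv2.imwrite('pics/w11.png',p[:,:,::-1])
th=np.linspace(1.8,0,31)
x=.6447-.1732*np.cos(th)+.01*np.sin(th);z=.0455+.1732*np.sin(th)+.01*np.cos(th)
print([(float(round(-a,1)),float(round(b,1))) for a,b in zip(np.diff(x)*1e3,-np.diff(z)*1e3)]);print(np.c_[th,x,z-.019][::5].round(4))
```

```text
19.7 [ 0.69378216 -0.05317608  0.19593831] 0.03349837621718751 [-0.22578794 -4.58813394  1.97475669]
[(10.1, -2.6), (10.2, -2.0), (10.3, -1.4), (10.4, -0.8), (10.4, -0.2), (10.4, 0.4), (10.4, 1.1), (10.3, 1.7), (10.1, 2.3), (10.0, 2.9), (9.8, 3.5), (9.6, 4.1), (9.3, 4.6), (9.0, 5.2), (8.7, 5.7), (8.3, 6.2), (7.9, 6.7), (7.5, 7.2), (7.1, 7.6), (6.6, 8.0), (6.1, 8.4), (5.6, 8.8), (5.1, 9.1), (4.5, 9.4), (3.9, 9.6), (3.3, 9.9), (2.8, 10.0), (2.1, 10.2), (1.5, 10.3), (0.9, 10.4)]
[[1.8    0.6938 0.1929]
 [1.5    0.6424 0.2   ]
 [1.2    0.5913 0.1916]
 [0.9    0.5449 0.1684]
 [0.6    0.5074 0.1325]
 [0.3    0.4822 0.0872]
 [0.     0.4715 0.0365]]
```

View pics/w11.png

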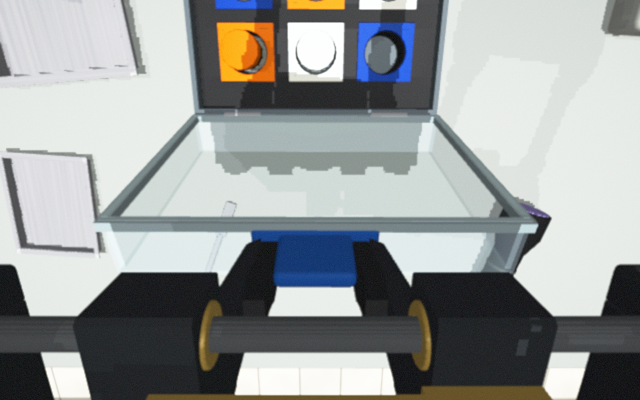

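Emit:
carry_out:
  commands:
    - {"turn": [0,0,0],"slide": [5,-1,0],"hand": 0.3}
    - {"turn": [0,0,0],"slide": [10,0,-1.5],"hand": 0.3}
    - {"turn": [0,0,0],"slide": [10.3,0,-1.4],"hand": 0.3}
    - {"turn": [0,0,0],"slide": [10.4,0,-0.8],"hand": 0.3}
    - {"turn": [0,0,0],"slide": [10.4,0,-0.2],"hand": 0.3}
    - {"turn": [0,0,0],"slide": [10.4,0,0.4],"hand": 0.3}
    - {"turn": [0,0,0],"slide": [10.4,0,1.1],"hand": 0.3}
    - {"turn": [0,0,0],"slide": [10.3,0,1.7],"hand": 0.3}
    - {"turn": [0,0,0],"slide": [10.1,0,2.3],"hand": 0.3}
    - {"turn": [0,0,0],"slide": [10,0,2.9],"hand": 0.3}
    - {"turn": [0,0,0],"slide": [0,0,0],"hand": 0.3}

```text
t: 20.67
tool_pos: [0.5951, -0.0529, 0.1925]
eef_rot: [-3.141, 0.002, 3.141]
force: [-4.2, -3.1, 9.1]
width: 0.0338
```

Emit:
carry_out:
  commands:
    - {"turn": [0,0,0],"slide": [10,0,3],"hand": 0.3}
    - {"turn": [0,0,0],"slide": [9.8,0,3.6],"hand": 0.3}
    - {"turn": [0,0,0],"slide": [9.6,0,4.1],"hand": 0.3}
    - {"turn": [0,0,0],"slide": [9.3,0,4.6],"hand": 0.3}
    - {"turn": [0,0,0],"slide": [9,0,5.2],"hand": 0.3}
    - {"turn": [0,0,0],"slide": [8.7,0,5.7],"hand": 0.3}
    - {"turn": [0,0,0],"slide": [8.3,0,6.2],"hand": 0.3}
    - {"turn": [0,0,0],"slide": [7.9,0,6.7],"hand": 0.3}
    - {"turn": [0,0,0],"slide": [7.5,0,7.2],"hand": 0.3}
    - {"turn": [0,0,0],"slide": [7.1,0,7.6],"hand": 0.3}
    - {"turn": [0,0,0],"slide": [0,0,0],"hand": 0.3}

```text
t: 21.58
tool_pos: [0.5071, -0.0527, 0.133]
eef_rot: [-3.141, -0.0, 3.141]
force: [7.3, -4.6, -7.5]
width: 0.0332
```

Emit:
carry_out:
  commands:
    - {"turn": [0,0,0],"slide": [6.4,0,8],"hand": 0.3}
    - {"turn": [0,0,0],"slide": [5.9,0,8.4],"hand": 0.3}
    - {"turn": [0,0,0],"slide": [5.4,0,8.8],"hand": 0.3}
    - {"turn": [0,0,0],"slide": [4.9,0,9.1],"hand": 0.3}
    - {"turn": [0,0,0],"slide": [4.5,0,9.4],"hand": 0.3}
    - {"turn": [0,0,0],"slide": [3.9,0,9.6],"hand": 0.3}
    - {"turn": [0,0,0],"slide": [3.2,0,9.9],"hand": 0.3}
    - {"turn": [0,0,0],"slide": [2.6,0,8],"hand": 0.3}
    - {"turn": [0,0,0],"slide": [2,0,6],"hand": 0.3}
    - {"turn": [0,0,0],"slide": [1.2,0,6],"hand": 0.3}
    - {"turn": [0,0,0],"slide": [0,0,0],"hand": 0.3}

```text
t: 22.5
tool_pos: [0.4714, -0.0527, 0.0525]
eef_rot: [-3.141, 0.007, 3.14]
force: [10.4, -2.6, -3.0]
width: 0.0337
```

Emit:
carry_out:
  commands:
    - {"turn": [0,0,0],"slide": [-1,0,4],"hand": 0.3}
    - {"turn": [0,0,0],"slide": [-1,0,4],"hand": 0.3}
    - {"turn": [0,0,0],"slide": [0,0,3],"hand": 0.3}
    - {"turn": [0,0,0],"slide": [0,0,2],"hand": 0.3}
    - {"turn": [0,0,0],"slide": [0,0,0],"hand": 0.3}

```text
t: 22.92
tool_pos: [0.4714, -0.0526, 0.0409]
eef_rot: [-3.141, 0.002, 3.141]
force: [0.3, -3.0, 11.4]
width: 0.0336
```

Run:
```python
from h import *
s=get_state();print(s['t'],s['tool_pos'],s['force'])
p,d=camera('scene'); crop(p,180,60,370,260,4,'pics/s12.png'); 
c=get_calibration('wrist');p,d=camera('wrist'); cv2.imwrite('pics/w12.png',p[:,:,::-1])
```

```text
22.9167 [ 0.47143434 -0.05264043  0.04090686] [ 0.3026622  -2.97881873 11.42357054]
```

View pics/s12.png

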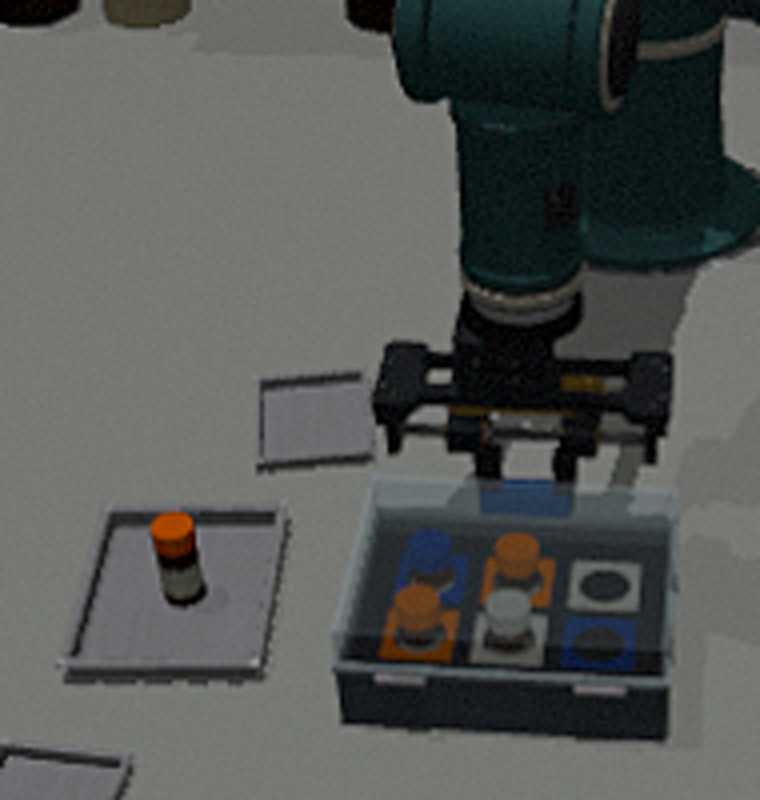

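View pics/w12.png

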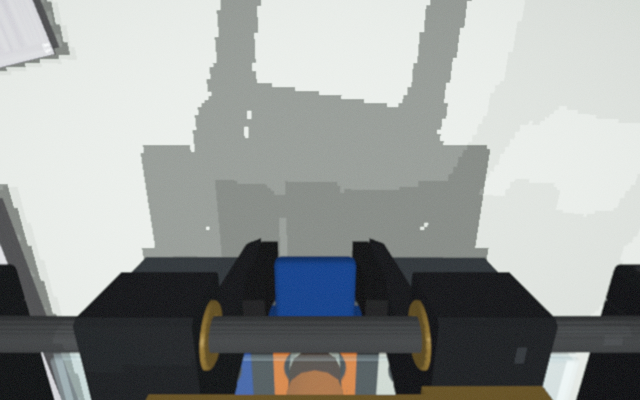

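Emit:
carry_out:
  commands:
    - {"turn": [0,0,0],"slide": [0,0,1],"hand": 0.3}
    - {"turn": [0,0,0],"slide": [0,0,1],"hand": 0.3}
    - {"turn": [0,0,0],"slide": [0,0,0],"hand": 0.3}

```text
t: 23.27
tool_pos: [0.4717, -0.0527, 0.0395]
eef_rot: [-3.141, 0.003, 3.141]
force: [-0.3, -2.8, 15.3]
width: 0.0336
```

Emit:
carry_out:
  commands:
    - {"turn": [0,0,0],"slide": [0,0,0],"hand": 0.5}
    - {"turn": [0,0,0],"slide": [0,0,0],"hand": 0.65}
    - {"turn": [0,0,0],"slide": [0,0,0],"hand": 0.65}
    - {"turn": [0,0,0],"slide": [0,0,-15],"hand": 0.65}
    - {"turn": [0,0,0],"slide": [0,0,-35],"hand": 0.65}
    - {"turn": [0,0,0],"slide": [0,0,-40],"hand": 0.65}
    - {"turn": [0,0,0],"slide": [0,0,-40],"hand": 0.65}
    - {"turn": [0,0,0],"slide": [15,0,-30],"hand": 0.65}
    - {"turn": [0,0,0],"slide": [30,0,0],"hand": 0.65}
    - {"turn": [0,0,0],"slide": [25,0,0],"hand": 0.65}
    - {"turn": [0,0,0],"slide": [0,0,0],"hand": 0.65}
    - {"turn": [0,0,0],"slide": [0,0,0],"hand": 0.65}

```text
t: 24.27
tool_pos: [0.3988, -0.052, 0.1967]
eef_rot: [3.141, -0.001, 3.14]
force: [-0.9, -0.5, 1.0]
width: 0.0572
```

Run:
```python
from h import *
s=get_state();print(s['t'],s['tool_pos'],s['force'])
p,d=camera('scene'); crop(p,180,140,370,260,4,'pics/s13.png'); cv2.imwrite('pics/scene13.png',p[:,:,::-1])
c=get_calibration('wrist');pw,dw=camera('wrist'); cv2.imwrite('pics/w13.png',pw[:,:,::-1])
pt,dt=camera('top'); cv2.imwrite('pics/top13.png',pt[:,:,::-1])
h=cv2.cvtColor(p,cv2.COLOR_RGB2HSV);m=(h[...,1]>140)&(abs(h[...,0].astype(int)-110)<10);m[:165]=0;m[192:]=0;m[:,:290]=0;m[:,335:]=0
ys,xs=np.nonzero(m);print(xs.min(),xs.max(),ys.min(),ys.max())
h=cv2.cvtColor(pw,cv2.COLOR_RGB2HSV);m=(h[...,1]>140)&(abs(h[...,0].astype(int)-110)<10);print(np.unique(np.nonzero(m)[0])[[0,-1]])
```

```text
24.2667 [ 0.3987829  -0.0519927   0.19674053] [-0.9012393  -0.52798396  0.98269012]
300 321 180 188
[175 399]
```

View pics/s13.png

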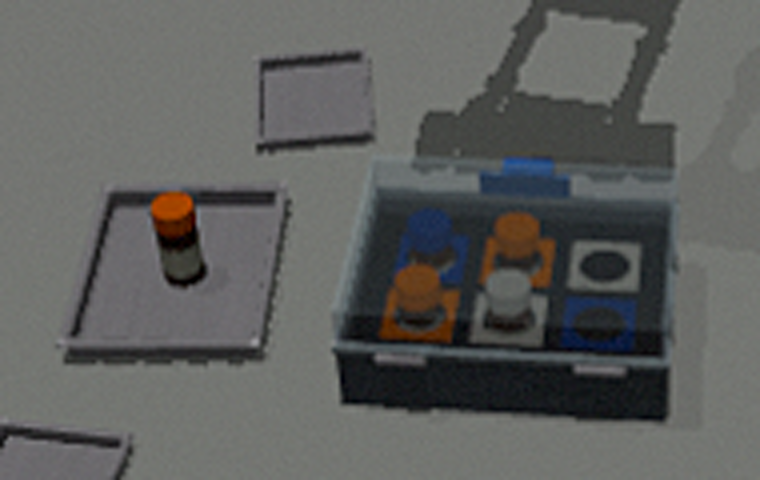

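View pics/w13.png

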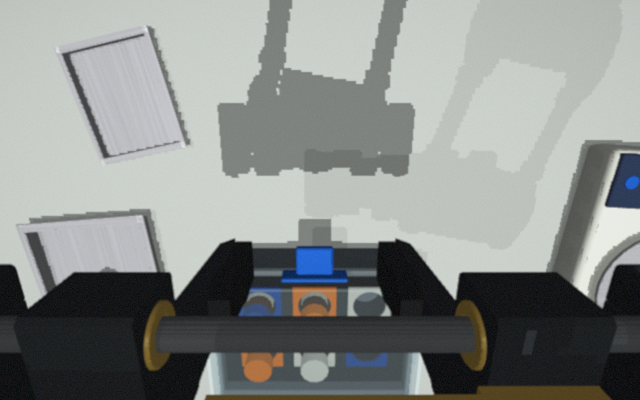

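View pics/top13.png

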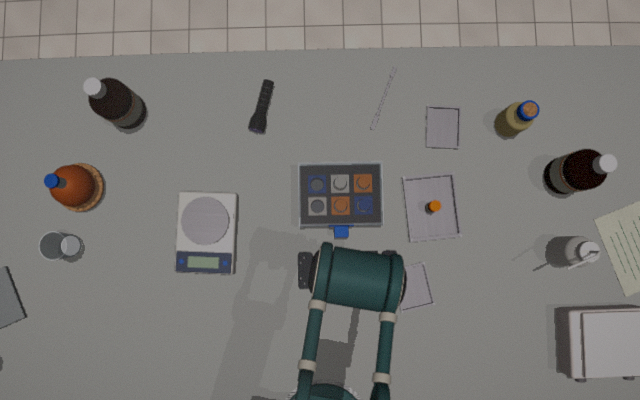

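Run:
```python
from h import *
print(get_state()['t'])
c=get_calibration('wrist');p,d=camera('wrist')
for v in range(250,276,4):
    o,r=ray(c,(315,v));print(v,(o+r*np.median(d[v-1:v+2,305:325])).round(4))
c=get_calibration('top');p,d=camera('top')
for u,v in [(341,230),(341,232),(341,200),(320,195),(360,195),(341,216)]:
    o,r=ray(c,(u,v));print(u,v,(o+r*np.median(d[v-1:v+2,u-3:u+4])).round(4))
```

```text
24.4167
250 [ 0.466  -0.052   0.0598]
254 [ 0.4699 -0.052   0.06  ]
258 [ 0.4739 -0.052   0.06  ]
262 [ 0.478  -0.052   0.0598]
266 [ 0.4819 -0.052   0.06  ]
270 [ 0.486 -0.052  0.06 ]
274 [ 0.4893 -0.052   0.0613]
341 230 [ 0.4815 -0.052   0.0599]
341 232 [ 0.4768 -0.0519  0.0597]
341 200 [ 0.5513 -0.0529  0.0806]
320 195 [ 0.5641 -0.004   0.0811]
360 195 [ 0.562  -0.0978  0.0808]
341 216 [ 0.5137 -0.0519  0.0821]
```

Run:
```python
from rig import *
print(close_job())
```

```text
the job is handed in; nothing more can be done
None
```

I opened the lid and found one wrong vial: orange-capped, in the far-left pocket with the blue frame. I lifted it out upright, set it standing near the centre of the 150 × 120 mm tray, and shut the lid. The job was handed in at about 24.5 s.

- **Vial:** It touched down with about 3 N, and it stands upright in the last pictures. I took that tray because its lip-to-lip size measured about 160 × 127 mm; the other two trays are clearly smaller.
- **Lid:** The tab lies flat with its top at 59.7–60.0 mm (59.5 mm nominal), and the lid top reads 80.6–82.1 mm (80.5 mm nominal). So it is shut to within measurement error.
- **Other items:** The four rightly packed vials are still in their pockets. The other things on the bench look unmoved, and the gripper was clear of everything.
- **What went less smoothly:** While opening, the fingertips briefly pressed on the lid's front face, with about 23–26 N in the readings I took. I widened the arc and the load dropped. When closing, the force rose to about 15 N as the lid seated.

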